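# Open the empty bottle nest to its loading position

## Robot

A 7-joint arm with a two-finger parallel gripper is mounted at the origin on the work surface. World frame = base frame: x ahead of the robot, y to its left, z up, the work surface at z = 0. Lengths are in m, angles in rad, forces in N, time in s.
With the tool pointing down it reaches from about 0.425 to 0.825 m from the base axis. Payload 3.6 kg.
Tool frame: the origin (TCP) lies on the centre line of the jaws, within the pads' length; the fingertips stand 11 mm ahead of it and the grasp point (between the pads) lies 8 mm behind it; z points along the fingers, y is the line along which they close (so a half turn about z gives the same grasp; the last joint's range is limited). The gripper opens to 85 mm and grips with 20 to 120 N. Pads are 22 mm wide; open, the fingers measure 114 mm over their backs; the gripper's body (76 mm by 85 mm) begins 54 mm behind the grasp point. The pads swing forward as they close: fully open they stand 13 mm farther back than shut.
Start: joints at [1.159, 0.615, -0.013, 1.423, 0.008, 1.103, -0.04], TCP at [0.244, -0.602, 0.242] pointing down, gripper open.
Joint ranges: [-3.12, 3.12], [-0.3, 2.06], [-1.34, 1.32], [0.26, 2.42], [-1.36, 4.5], [0.01, 1.98], [-2.84, 2.84]. Speed limits (rad/s): [2.79, 2.79, 3.14, 3.14, 3.14, 3.14, 3.14].

## Interface

Orientations are given as a unit quaternion [x, y, z, w].
In Python, from station import arm, telemetry, capture, camera_params, order gives the robot as it stands. The module is installed in compiled form; this text tells all that it offers. Calls block until the motion is done:
- arm.move_to(position, orientation): joint-space move of the TCP to a pose.
- arm.move_straight(position, rotation=None, v=0.15, until_force=None): straight line of the TCP; rotation=None keeps the orientation; v is the mean speed in m/s. With until_force (N) it stops when the force on the tool has changed by that much, and returns True; else False.
- arm.goto_joints(angles): joint-space move.
- arm.open_gripper() and arm.grab(effort=None): open the fingers fully, or close them until they stop; effort is the grip in N (None keeps the last).
- arm.pause(seconds).
- arm.ik(position, orientation): joint angles nearest the present ones, or None.
- telemetry.state(): the state.
- capture(name): name is "scene" or "top"; returns the picture (480x640x3 uint8, blue, green, red); there is no depth.
- camera_params(name): a dict with "intrinsics" (3x3 intrinsics, pixels), "world_to_cam" (4x4, takes a point from world to camera coordinates). Camera axes: x right, y up, looking along -z (the intrinsics and any distortion apply to the point x, -y, -z); pixel columns grow to the right and rows downward; lengths in m; the calibration is good to about 2 mm. A picture is of the moment at which its call begins. camera_params takes no time and is no camera call.
A pose or a line that the arm cannot do raises arm.Unreachable and nothing moves.
- order.close_job(): hands the job in; it is judged then, once.
The state is a dict: "t": time; "qpos": joint angles; "qd": joint speeds; "tau": joint torques, N m; "position": TCP position; "eef_rot": TCP orientation; "wrist_force": force on the tool from outside, world axes, zero at the start; "moment": the same for the moment, N m; "grip_width": finger opening in m; "finger_force": force on a finger pad.
Only numpy, scipy, OpenCV 4.12 (cv2) and the standard library are available. Lean on these libraries where they do the work, as an engineer would, in place of code of your own. Each camera call takes 0.05 s, during which the arm holds its last target. There are 200 camera calls.

## Task

Make the empty bottle nest ready for loading: with your fingertips push its sprung jaw all the way back, then let it go so that it springs back and catches half open on its stop pin. Only push on the front face of the jaw: do not pinch it, and do not touch the pin, which drops by itself. Leave the nest that holds a bottle, its bottle, the spare bottle and the cartons alone, and finish clear of everything.

Things in the scene. Friction and masses are not known exactly. Their poses are not given: they have to be found in the camera images.
- empty_nest: Nest without a bottle, bolted down: aluminium plate x -130 to 150, y +-60, z 0 to 12 mm from its origin (on the table). Its x runs from the white V block (x -128 to -90, top 40 mm high) to the jaw, the dark pin bridge (x 48 to 72, top 50) and end stop (x 135 to 150, top 52); z up. Spring barrels along the sides, top 48. Yaw within 0.4 rad of the robot's x; may be the left or right nest.
- empty_jaw_face (a point): Centre of the front (-x) face of the empty nest's jaw, where to push; moves with it, axes as the nest's. White upright plate 120 mm wide (y), 12 thick, from 30 to 85 mm above the table; this point is 60 mm high, at x = -58.5 mm of the nest when shut. The gap from V block to shut jaw is 31 mm or more; above 40 mm height the face is free from the front.
- empty_jaw (a joint): Opening of the empty nest's jaw in m along the nest's +x: 0 shut (start), 0.060 fully back at its stop. A spring pulls it shut: 4 N at 0, 6.7 N at 0.035, 8.4 N at 0.060, plus about 14 N per m/s. Just past 0.035 the stop pin drops into the slide's slot; let go, the jaw then returns and is held at about 0.035. Let go earlier, it shuts.
- empty_pin (a joint): Height of the empty nest's stop pin in m, positive DOWNWARD: about 0 raised, riding on the slide; 0.010 dropped into the slot (latched). A light spring drops it in under 0.1 s.
- empty_pin_knob (a point): Black round knob of the empty nest's stop pin, 22 mm diameter, 12 mm high, over the bridge at x = 60, y = 0 mm of the nest; top 72 mm above the table while raised, 62 when dropped. This point is the centre of its top. Not to be touched.
- empty_jaw_back (a point): Aluminium back plate of the empty nest's jaw, 12 x 120 x 53 mm, right behind the white plate (x -46.5 to -34.5 mm of the nest when shut), top 83 mm above the table; this point is the centre of its rear face, 60 mm high. Not to be touched.
- full_nest: The other nest, the same in every part, with a bottle standing between its V block and its shut jaw. Same origin and axes as the empty one. Leave it alone.
- full_jaw (a joint): Opening of the full nest's jaw in m, 0 shut (at the start), as joint empty_jaw. It must stay shut.
- held_bottle: Pump bottle of amber glass with a black label and white top, 36 mm diameter, 120 mm tall, about 0.12 kg, standing loose on the full nest's plate, 12 mm above the table, at x = -77 mm, y = 0 of that nest; origin at the centre of its underside. Leave it alone.
- spare_bottle: Pump bottle of amber glass with a black label and white top, 36 mm diameter, 120 mm tall, about 0.12 kg, standing loose on the table to the side of the nests; origin at the centre of its underside. Leave it alone.
- carton0: Upright closed yellow carton, 50 x 50 x 140 mm tall, about 0.16 kg, standing loose on the table; origin at the centre of its underside. Leave it alone.
- carton1: Upright closed yellow carton, 50 x 50 x 140 mm tall, about 0.16 kg, standing loose on the table; origin at the centre of its underside. Leave it alone.

How it is judged:
By the outcome, as a careful person would: the job done as asked, in the order asked, and still so for the second after the job is handed in, with the robot touching nothing.
It also fails if it takes over 38 s, if anything falls off the work surface, if the arm or the gripper's body presses on something with over 40 N, if the wrist force passes 120 N, or if a joint passes its speed limit or range.

## Working session

There is one attempt and no reset: what is moved stays moved. The work goes in short steps, each a Python script; the robot and the scene stay as the last script left them, time stands still between calls to the robot, and variables do not carry over. Pictures are saved under pics/ and viewed, at most 10 in all, crops included, and the job is handed in when it is done.

```bash
mkdir -p pics; python3 - <<'E'
from station import *
import cv2
for n in("scene","top"):
    cv2.imwrite(f"pics/{n}0.png",capture(n)); p=camera_params(n); print(n,p)
s=telemetry.state(); print(s["t"],s["position"],s["eef_rot"],s["grip_width"])
E
```

```text
scene {'intrinsics': array([[562.95517144,   0.        , 317.49039607],
       [  0.        , 562.95517144, 235.35235562],
       [  0.        ,   0.        ,   1.        ]]), 'world_to_cam': array([[-0.75655892,  0.65385827,  0.00937881,  0.43268183],
       [-0.39003757, -0.46271923,  0.79609146,  0.17362726],
       [ 0.52487074,  0.598632  ,  0.60510365, -1.80529881],
       [ 0.        ,  0.        ,  0.        ,  1.        ]])}
top {'intrinsics': array([[445.30992879,   0.        , 317.8937752 ],
       [  0.        , 445.30992879, 240.65628959],
       [  0.        ,   0.        ,   1.        ]]), 'world_to_cam': array([[-0.00738551, -0.99996324, -0.00435563,  0.01665649],
       [ 0.99478569, -0.00779021,  0.1016894 , -0.57693574],
       [-0.1017196 , -0.00358189,  0.99480666, -1.16695935],
       [ 0.        ,  0.        ,  0.        ,  1.        ]])}
0.1 [ 0.24373324 -0.60185147  0.24124219] [ 9.81543816e-01  1.91233761e-01 -2.39055494e-04 -1.15307913e-03] 0.08540797389472049
```

View pics/top0.png

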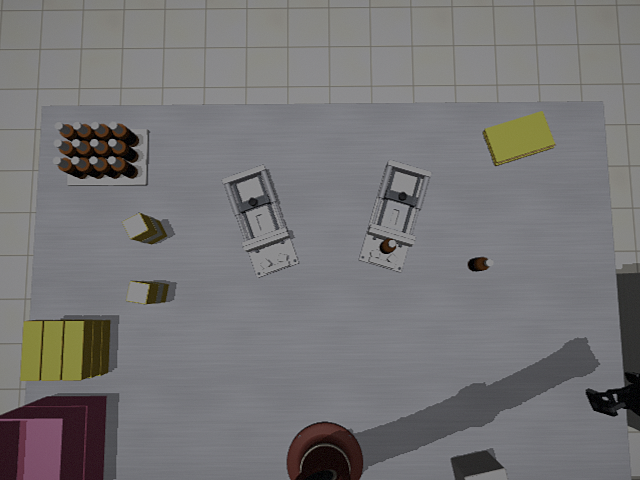

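View pics/scene0.png

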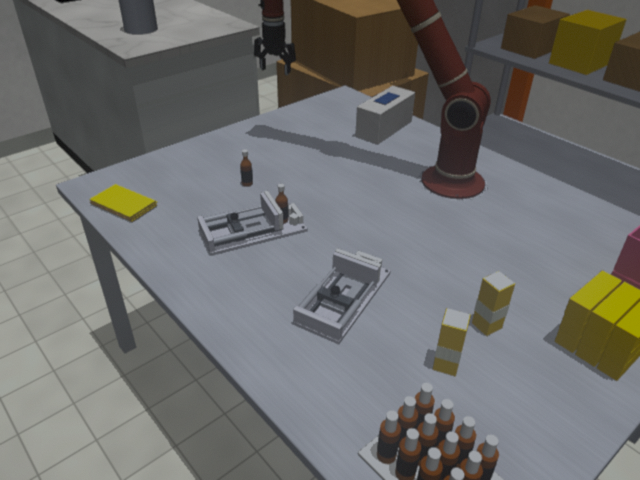

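The left nest (top image, around 260,220) is empty. The right one holds a bottle at (388,246). I'll zoom in on the empty one.

```bash
python3 - <<'E'
import cv2
a=cv2.imread("pics/top0.png")[155:285,205:315]; a=cv2.resize(a,None,fx=4.6,fy=4.6,interpolation=cv2.INTER_CUBIC); cv2.imwrite("pics/tc.png",cv2.convertScaleAbs(a,alpha=1.2))
b=cv2.imread("pics/scene0.png")[240:345,285:400]; b=cv2.resize(b,None,fx=5,fy=5,interpolation=cv2.INTER_CUBIC); cv2.imwrite("pics/sc.png",b)
E
```

```text
(no output)
```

View pics/tc.png

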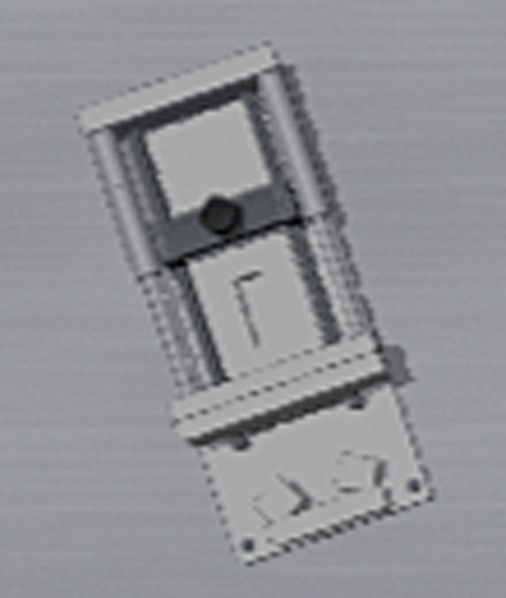

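View pics/sc.png

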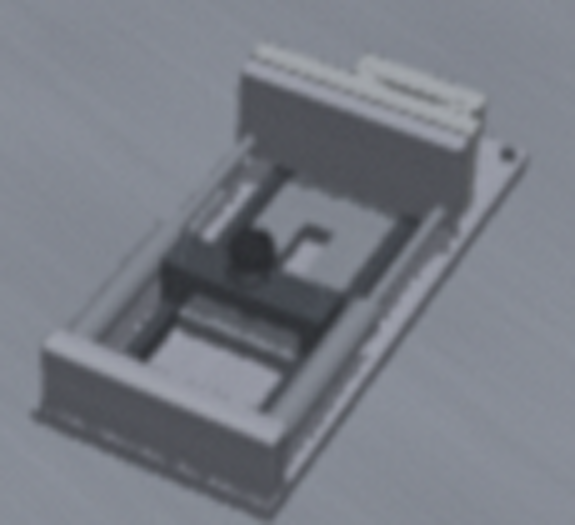

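Both crops show the empty nest. In the top crop the knob is at (222,213), the front plate corners are at (247,563) and (433,497), and the end stop corners are at (80,110) and (270,42). I'll fit its pose from both views.

```bash
cat >fit.py <<'E'
import numpy as np
from scipy.optimize import least_squares
from station import camera_params
T=[((150,60,52),(80,110)),((150,-60,52),(270,42)),((-130,60,12),(247,563)),((-130,-60,12),(433,497)),((60,0,72),(222,213)),((-58.5,60,85),(187,436)),((-58.5,-60,85),(387,364))]
S=[((150,-60,52),(42,350)),((150,60,52),(275,440)),((-34.5,-60,83),(243,72)),((-34.5,60,83),(470,150)),((-130,60,12),(527,152)),((60,0,72),(252,238))]
def proj(n,P):
    c=camera_params(n);W=c["world_to_cam"];q=P@W[:3,:3].T+W[:3,3];q=q*[1,-1,-1];q=q@c["intrinsics"].T;return q[:,:2]/q[:,2:]
def N(p,L):
    x,y,a=p;L=np.array(L)/1e3;c,s=np.cos(a),np.sin(a);return np.c_[x+c*L[:,0]-s*L[:,1],y+s*L[:,0]+c*L[:,1],L[:,2]]
D=[]
for n,A,k,o in(("top",T,4.6,(205,155)),("scene",S,5,(285,240))):
    D.append((n,[a[0] for a in A],(np.array([a[1] for a in A])+.5)/k-.5+o))
def r(p,D=D): return np.concatenate([(proj(n,N(p,L))-u).ravel() for n,L,u in D])
if __name__=="__main__":
    for d in(D,D[:1],D[1:]):
        f=least_squares(lambda p:r(p,d),[.6,.15,.2],loss="soft_l1");print(f.x,np.round(f.fun.reshape(-1,2),1).tolist())
    p=least_squares(r,[.6,.15,.2],loss="soft_l1").x
    print("face",N(p,[(-58.5,0,60)]))
E
python3 fit.py
```

```text
[0.62271367 0.16416802 0.3423391 ] [[-1.3, 0.0], [-0.3, -0.3], [-1.0, 0.4], [0.3, -0.4], [-1.1, -0.3], [-1.2, 1.1], [-0.5, 0.8], [-0.7, -1.4], [-0.2, 0.2], [-1.6, -1.1], [-2.4, -0.7], [-0.1, -1.0], [-0.1, 0.0]]
[0.62321647 0.16213416 0.3410667 ] [[-0.5, -0.2], [0.5, -0.4], [-0.4, 0.2], [1.0, -0.6], [-0.3, -0.5], [-0.4, 0.9], [0.3, 0.6]]
[0.62273138 0.16713925 0.33631587] [[-0.2, -1.0], [0.3, 0.9], [-0.7, -0.6], [-1.4, 0.1], [1.0, -0.3], [0.6, 0.6]]
face [[0.56760831 0.14453008 0.06      ]]
```

```bash
cat >h.py <<'E'
import numpy as np
from station import *
X,Y,A=.6229,.1635,.341
Q=[np.cos(A/2),np.sin(A/2),0,0]
def P(x,z,y=0): return [X+np.cos(A)*x-np.sin(A)*y,Y+np.sin(A)*x+np.cos(A)*y,z]
def nx():
    s=telemetry.state();d=np.array(s["position"])[:2]-[X,Y]
    print("t",s["t"],"nest x",d@[np.cos(A),np.sin(A)],"y",d@[-np.sin(A),np.cos(A)],"z",s["position"][2],"F",np.round(s["wrist_force"],1))
E
python3 - <<'E'
from h import *
import cv2
print(arm.ik(P(-.085,.27),Q))
arm.grab(20); nx()
arm.move_to(P(-.085,.27),Q); nx()
arm.move_straight(P(-.085,.12),v=.15)
print(arm.move_straight(P(-.085,.067),v=.06,until_force=6)); nx()
a,b=capture("top"),capture("scene")
cv2.imwrite("pics/a.png",np.hstack([cv2.resize(a[155:285,205:315],(400,473)),cv2.resize(b[220:350,285:395],(400,473))]))
E
```

```text
[-0.02292203  0.47081898 -0.39739693  1.64350178  0.20172255  1.06797508
 -1.70889833]
t 0.8667 nest x -0.6132196597600371 y -0.5951236488229816 z 0.24233169122279535 F [0.4 0.1 0.3]
t 3.6667 nest x -0.08504418442189729 y -0.0012806789660492117 z 0.2698732907376514 F [ 0.4  0.2 -0.2]
False
t 5.85 nest x -0.08465984498654966 y 3.066650559322142e-05 z 0.06732986119152246 F [-0.4 -0.6 -0.5]
```

View pics/a.png

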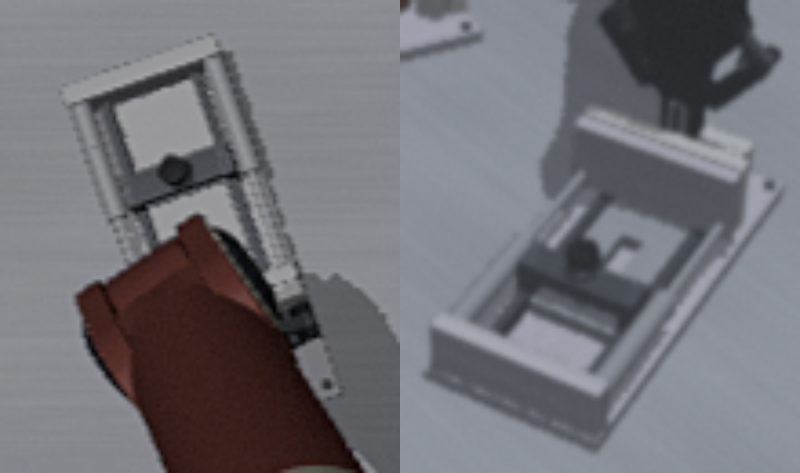

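The right half shows the closed fingers just in front of the jaw at about (682,118), near its centre. The jaw is still shut. Now the push.

```bash
python3 - <<'E'
from h import *
import cv2
print(arm.move_straight(P(-.05,.067),v=.04,until_force=2.5)); nx()
print(arm.move_straight(P(.010,.067),v=.05,until_force=22)); nx()
b=capture("scene")
cv2.imwrite("pics/b.png",cv2.resize(b[220:350,285:395],(500,591)))
E
```

```text
True
t 6.4667 nest x -0.06957957255909203 y -8.774053248569041e-05 z 0.06643857521486997 F [-0.3  0.3 -0.5]
True
t 7.725 nest x -0.012794544657105878 y -0.0006376931454890843 z 0.06483920717885452 F [-7.1 -2.   5.1]
```

View pics/b.png

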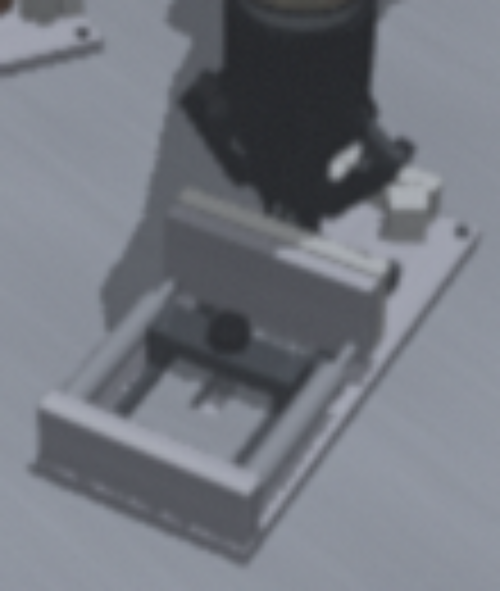

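The jaw is pushed back almost to the bridge. I'll press on gently to confirm that this is the hard stop.

```bash
python3 - <<'E'
from h import *
print(arm.move_straight(P(.002,.067),v=.02,until_force=15)); nx()
arm.pause(.3); nx()
E
```

```text
False
t 8.5583 nest x -0.009746028034869519 y -0.0007285477745196864 z 0.06463692781261132 F [-17.3  -6.8   8.7]
t 8.8583 nest x -0.009712511620450845 y -0.0007114389578189832 z 0.06466398986177632 F [-17.1  -5.9   8.8]
```

The arm stalled 60 mm past contact at about 18 N, against a spring force of 8.4 N, so the jaw is fully back. Letting go now.

```bash
python3 - <<'E'
from h import *
import cv2
arm.move_straight(P(-.08,.067),v=.2); nx()
arm.move_straight(P(-.08,.27),v=.2)
arm.move_to(P(-.25,.30),Q); nx()
a,b=capture("top"),capture("scene")
cv2.imwrite("pics/c.png",np.hstack([cv2.resize(a[155:285,205:315],(400,473)),cv2.resize(b[220:350,285:395],(400,473))]))
cv2.imwrite("pics/d.png",b)
E
```

```text
t 9.4167 nest x -0.07807037755597152 y -1.2989527972950004e-05 z 0.06746174467218449 F [-0.   0.1 -0.3]
t 11.3083 nest x -0.24926843823083417 y -0.00016629045978920528 z 0.2999862122779802 F [ 0.2 -0.2 -0.1]
```

View pics/c.png

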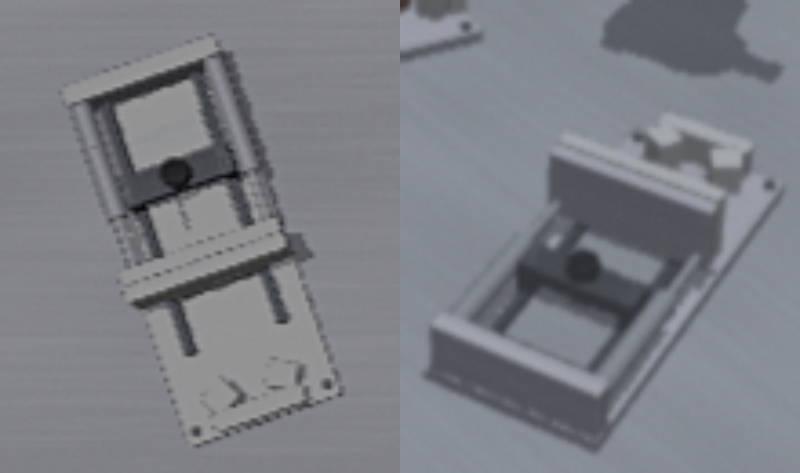

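View pics/d.png

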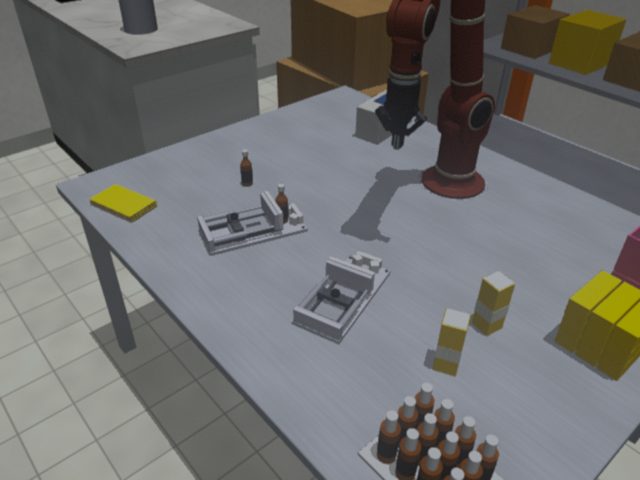

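The jaw is held half open (top crop, about (205,265)), the knob is lower, and everything else stands as it did before. The arm is clear of the nest.

```bash
python3 -c "
from station import order;print(order.close_job())"
```

```text
the job is handed in; nothing more can be done
None
```

I pushed the empty nest's jaw fully back to its stop and let it go; the last pictures show it caught about half open on the dropped pin, nothing else moved and the arm clear, and the job is handed in.

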